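# Gauge the gap beside the fence

## Robot

A 6-joint arm with a two-finger parallel gripper is mounted at the origin on a cart in front of the work surface, level with it; the furniture and walls round the work are solid. World frame = base frame: x ahead of the robot, y to its left, z up, the work surface at z = 0. Lengths are in m, angles in rad, forces in N, time in s.
With the tool pointing down it reaches from about 0.275 to 0.975 m from the base axis. Payload 8.4 kg.
Tool frame: the origin (TCP) lies midway between the tips of the shut fingers; the grasp point (between the pads) lies 19 mm behind it; z points along the fingers, y is the line along which they close (so a half turn about z gives the same grasp; the last joint's range is limited). The gripper opens to 92 mm and grips with 3 to 60 N. Pads are 20 mm wide; open, the fingers measure 128 mm over their backs; the gripper's body (75 mm by 189 mm) begins 69 mm behind the grasp point.
Start: joints at [1.106, 0.353, 1.633, -0, 1.155, -0.002], TCP at [0.279, 0.559, 0.215] pointing down, gripper open.
Joint ranges: [-2.63, 2.63], [-0.92, 2.1], [0.06, 2.66], [-1.3, 4.44], [0, 2.69], [-3.02, 3.02]. Speed limits (rad/s): [2.22, 2.22, 2.79, 3.14, 3.14, 3.14].

## Interface

Orientations are given as a unit quaternion [w, x, y, z].
In Python, from plant import telemetry, optics, robot, finder gives the robot as it stands. The module is installed in compiled form; this text tells all that it offers.
- The arm moves only by the tool step_arm, never from a script. Its argument "moves" is text: rows parted by semicolons, each of 5 numbers parted by spaces: the shift along the world's x, y, z each as a share of 30 mm, from -1 to 1, then the turn about the world's z as a share of 0.08 rad, from -1 to 1, then the opening, from 0 (shut) to 1 (fully open). A call has 1 to 10 rows; each row shifts and turns the commanded pose from where the row before left it; what a row does not reach is not made up. A row lasts 1/8 s, in which the tool goes at most 62.5 mm and 10.7 degrees, less where a joint would pass 70% of its speed; a pose out of reach is approached as far as the arm can. A call with a number of a shift or a turn outside -1 to 1 is refused whole. A call with a gripper value outside its range is refused whole. The fingers move at their own pace and stop on an object; "newtons" is the grip in N (left out, the last holds). Time passes only in rows, so rows that do not move let the fingers close. It gives the time, the measured TCP pose, the force, the opening and the grip force at its end, in the units of the state.
- telemetry.get_state(): the state, without advancing time (a new reading comes with each control period).
- optics.get_image(name): name is "side" or "top"; returns (picture, depth): 420x560x3 uint8, red, green, blue; 420x560 float32, m along the optical axis (not along the pixel's ray), 0 where there is no reading.
- optics.camera_params(name): a dict with "vertical_fov" (degrees; the focal length in pixels is half the picture's height over the tangent of half this angle, whatever the lens; pixels are square), "cx", "cy" (the principal point, pixels), "k1" (the pictures are not rectified: a ray, as slopes to the right and down, at radius r is drawn at 1 + k1 r^2 times it, then the intrinsics apply), "R" (3x3) and "t" (3): a world point X has camera coordinates R X + t. Camera axes: x right, y down, z forward; pixel columns grow to the right and rows downward; lengths in m; the calibration is good to about 2 mm. A picture is of the moment at which its call begins. camera_params takes no time and is no camera call.
- robot.close_job(): hands the job in; it is judged then, once.
Trained networks look in the newest picture that a camera, given by its name, has taken for a name from the list of things; names that differ only in an ending like _2 or _b are one class to them, and where a whole thing is asked for, a point or a joint stands for the part that bears it (a point fixed in the world has none). Each returns a list of dicts, best first, with "conf" (0 to 1); they miss things now and then, are a little off and sometimes report something else, mostly with a low value. They report only what shows in the picture. A call takes as long as a camera call.
- finder.recognise(name, camera): "at" ([column, row] in pixels, amid what is visible of it).
- finder.landmark_of(name, camera): "at" ([column, row] in pixels: a listed point, or the origin of a listed thing).
The state is a dict: "t": time; "qpos": joint angles; "dq": joint speeds; "joint_torque": joint torques, N m; "tcp_pos": TCP position; "eef_rot": TCP orientation; "ft_force": force on the tool from outside, world axes, zero at the start; "moment": the same for the moment, N m; "finger_gap": finger opening in m; "finger_force": force on a finger pad.
Only numpy, scipy, OpenCV 4.12 (cv2) and the standard library are available. Lean on these libraries where they do the work, as an engineer would, in place of code of your own. Each camera call takes 0.05 s, during which the arm holds its last target. There are 200 camera calls.

## Task

Find the size of the gap between the long aluminium fence screwed to the bench and the small drilled metal stop block beside it: of the three gauge blocks with black grip tabs, pick the thickest that goes into that gap. Leave it standing upright on the bench in the gap, its thickness across the gap, centred on the stop block, with the other two standing upright on the bench or its mat outside the gap.

Things in the scene. Friction and masses are not known exactly. Their poses are not given: they have to be found in the camera images.
- stop_block: drilled metal block, fixed, mm 30 (x) x 50 (y) x 30 high; origin: centre of underside, on the mat (z = 0, also the gap's floor); its x axis points to world +y, square at the fence: a fixed aluminium bar, 32 mm high, world x 0.36 to 0.62, y 0.188 to 0.212 in every start. Gap: from the block's +x face to y = 0.188; 10 to 13 mm wider than the gauge that fits, 4 mm or more too narrow for the next.
- gauge_thin: thin gauge block: plain aluminium, 18 mm thick (its x axis) x 60 mm wide (y) x 40 mm high; on its top a black upright grip tab 14 mm (x) x 34 mm (y), from 40 to 80 mm above the underside. Loose, 90 to 450 g, starts upright on the mat (z = 0) or on the bare bench beside it (z = -0.003). Origin: centre of underside; z up.
- gauge_middle: middle gauge block: plain aluminium, 35 mm thick (its x axis) x 60 mm wide (y) x 40 mm high; on its top a black upright grip tab 14 mm (x) x 34 mm (y), from 40 to 80 mm above the underside. Loose, 90 to 450 g, starts upright on the mat (z = 0) or on the bare bench beside it (z = -0.003). Origin: centre of underside; z up.
- gauge_thick: thick gauge block: plain aluminium, 52 mm thick (its x axis) x 60 mm wide (y) x 40 mm high; on its top a black upright grip tab 14 mm (x) x 34 mm (y), from 40 to 80 mm above the underside. Loose, 90 to 450 g, starts upright on the mat (z = 0) or on the bare bench beside it (z = -0.003). Origin: centre of underside; z up.

How it is judged:
At the end, for the whole second after the job is handed in: The thickest gauge block that fits stands in the gap, within 20 mm of the stop block's centre along the fence and square across the gap within 15 degrees; all three gauge blocks stand on the mat or bench (within 5 mm), upright within 5 degrees, at rest (((world y of stop_block between 0.1355 and 0.1515 m and x of gauge_thin in the frame of stop_block between 0.02 and 0.0445 m and y of gauge_thin in the frame of stop_block between -0.02 and 0.02 m and angle between the x axis of gauge_thin and the x axis of stop_block, either way round below 0.26 rad) or (world y of stop_block between 0.1185 and 0.1345 m and x of gauge_middle in the frame of stop_block between 0.02 and 0.0615 m and y of gauge_middle in the frame of stop_block between -0.02 and 0.02 m and angle between the x axis of gauge_middle and the x axis of stop_block, either way round below 0.26 rad) or (world y of stop_block between 0.1015 and 0.1175 m and x of gauge_thick in the frame of stop_block between 0.02 and 0.0785 m and y of gauge_thick in the frame of stop_block between -0.02 and 0.02 m and angle between the x axis of gauge_thick and the x axis of stop_block, either way round below 0.26 rad)) and height (world z) of gauge_thin between -0.008 and 0.005 m and angle between each of gauge_thin, gauge_middle, gauge_thick's own z axis and vertical below 0.1 rad and linear speed of each of gauge_thin, gauge_middle, gauge_thick below 0.02 m/s and height (world z) of gauge_middle between -0.008 and 0.005 m and height (world z) of gauge_thick between -0.008 and 0.005 m); the robot touches nothing.
It also fails if it takes over 35 s, if anything falls off the work surface, if the arm or the gripper's body presses on something with over 40 N, if the wrist force passes 120 N, or if a joint passes its speed limit or range.

## Working session

There is one attempt and no reset: what is moved stays moved. The work goes in short steps, Python scripts to look and compute and a tool call to move; the robot and the scene stay as the last step left them, time stands still between calls to the robot, and variables do not carry over. Pictures are saved under pics/ and viewed, at most 10 in all, crops included, and the job is handed in when it is done.

Besides the shell and the picture viewer there is one more tool, called after "Request:" as a command line: name --argument value ..., lists and objects as JSON in quotes. step_arm: Moves the arm, as the interface text tells. Shift numbers are shares of 30 mm and turn numbers shares of 0.08 rad, none past 1 either way. Its arguments: {"type":"object","properties":{"moves":{"type":"string"},"newtons":{"type":"number"}},"required":["moves"]}

```bash
mkdir -p pics; cat > h.py <<'E'
import numpy as np, cv2
from plant import telemetry, optics, robot, finder
def cam(n):
    p=optics.camera_params(n); f=210/np.tan(np.radians(p["vertical_fov"])/2)
    return p,f,np.array(p["R"]),np.array(p["t"])
def cloud(n,depth):
    p,f,R,t=cam(n); v,u=np.mgrid[0:420,0:560].astype(float)
    K=np.array([[f,0,p["cx"]],[0,f,p["cy"]],[0,0,1]])
    s=cv2.undistortPoints(np.stack([u.ravel(),v.ravel()],1)[:,None],K,np.array([p["k1"],0,0,0,0.])).reshape(420,560,2)
    X=np.dstack([s*depth[...,None],depth])
    W=(X-t)@R; W[depth==0]=np.nan
    return W
E
cat > a.py <<'E'
from h import *
for n in ("top","side"):
    im,d=optics.get_image(n); cv2.imwrite(f"pics/{n}0.png",im[...,::-1]); W=cloud(n,d); np.save(n+"0.npy",W)
    p,f,R,t=cam(n); print(n,"cam at",(-R.T@t).round(3),"f",round(f))
    for o in ("stop_block","gauge_thin","gauge_middle","gauge_thick"):
        for r in finder.recognise(o,n)[:2]:
            c,w=np.round(r["at"]).astype(int); print(o,r["conf"],(c,w),W[w,c].round(3))
s=telemetry.get_state(); print(s["t"],s["eef_rot"],s["finger_gap"])
E
PYTHONPATH=.:$PYTHONPATH python3 a.py
```

```text
top cam at [ 0.417 -0.082  1.007] f 469
stop_block 0.58 (np.int64(197), np.int64(199)) [0.525 0.11  0.03 ]
gauge_thin 0.72 (np.int64(314), np.int64(209)) [ 0.498 -0.134  0.036]
gauge_middle 0.57 (np.int64(374), np.int64(228)) [ 0.456 -0.257  0.035]
gauge_thick 0.88 (np.int64(254), np.int64(224)) [ 0.468 -0.012  0.077]
side cam at [0.378 0.545 0.62 ] f 412
stop_block 0.65 (np.int64(234), np.int64(286)) [0.524 0.118 0.032]
gauge_thin 0.96 (np.int64(275), np.int64(194)) [ 0.494 -0.133  0.04 ]
gauge_middle 0.76 (np.int64(298), np.int64(166)) [ 0.458 -0.247  0.038]
gauge_thick 0.66 (np.int64(273), np.int64(240)) [0.474 0.005 0.041]
0.5 [-7.78845634e-06  2.29327065e-01  9.73349421e-01 -4.81565431e-05] 0.09203965413049872
```

View pics/top0.png

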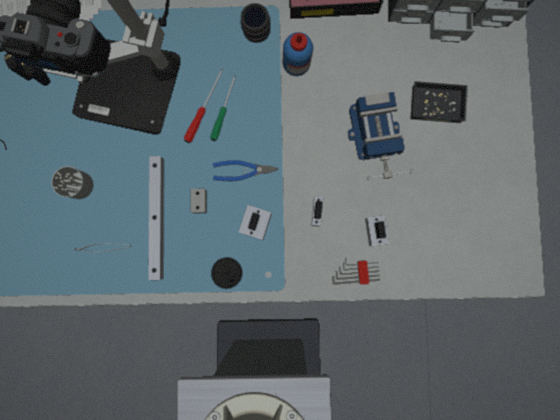

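View pics/side0.png

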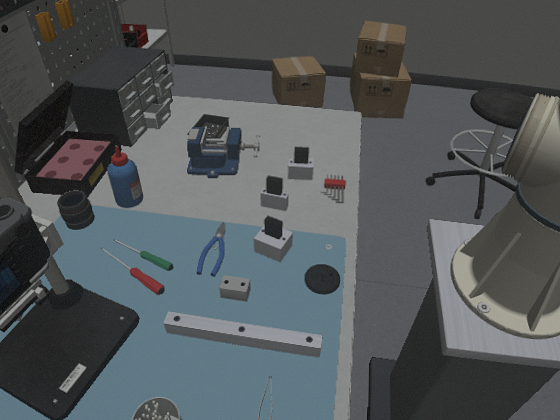

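```bash
cat > m.py <<'E'
import numpy as np,cv2,sys
def meas(W,c,z0,z1,r=.05):
    P=W.reshape(-1,3); m=(np.hypot(P[:,0]-c[0],P[:,1]-c[1])<r)&(P[:,2]>z0)&(P[:,2]<z1)
    Q=P[m][:,:2]
    if len(Q)<8: return None
    b=cv2.minAreaRect((Q*1000).astype(np.float32)); return len(Q),np.round(Q.mean(0),4),np.round(b[0],1),np.round(b[1],1),round(b[2],1)
if __name__=="__main__":
  for n in ("top","side"):
    W=np.load(n+"0.npy")
    print(n)
    print("stop",meas(W,(.525,.115),.024,.036,.04))
    P=W.reshape(-1,3); m=(abs(P[:,0]-.5)<.1)&(abs(P[:,1]-.2)<.03)&(P[:,2]>.027)&(P[:,2]<.037); print("fence y",np.percentile(P[m][:,1],[2,50,98]))
    for k,c in dict(thin=(.498,-.134),mid=(.456,-.25),thick=(.47,-.005)).items():
        print(k,"tab",meas(W,c,.070,.09),"\n  body",meas(W,c,.034,.046,.06))
E
python3 m.py
```

```text
top
stop (336, array([0.522 , 0.1094]), array([522.2, 109.1]), array([29.8, 48.9]), 89.6)
fence y [0.18787696 0.19956179 0.21164517]
thin tab (120, array([ 0.4947, -0.1407]), array([ 494.9, -140.9]), array([14. , 32.2]), 87.7) 
  body (102, array([ 0.4912, -0.1388]), array([ 494.3, -140.4]), array([17. , 58.9]), 83.7)
mid tab (128, array([ 0.4515, -0.2645]), array([ 451.8, -264.8]), array([33.9, 14.1]), 6.4) 
  body (291, array([ 0.4505, -0.2621]), array([ 451.8, -264.7]), array([59.6, 35.5]), 6.6)
thick tab (126, array([ 0.4737, -0.0108]), array([473.8, -10.4]), array([14.4, 33.4]), 71.3) 
  body (580, array([ 0.4734, -0.0112]), array([473.9, -10.5]), array([51.7, 59.7]), 70.9)
side
stop (448, array([0.5239, 0.1135]), array([524.8, 111.5]), array([51.2, 32. ]), 1.3)
fence y [0.18932271 0.20295332 0.21326351]
thin tab (101, array([ 0.4969, -0.1374]), array([ 497.1, -139.5]), array([15.6, 31.9]), 82.7) 
  body (145, array([ 0.4966, -0.1352]), array([ 497.7, -138.8]), array([21.5, 57.5]), 79.6)
mid tab (89, array([ 0.4554, -0.2609]), array([ 455. , -263.4]), array([33.6, 14.9]), 3.1) 
  body (200, array([ 0.4546, -0.2578]), array([ 455.4, -264.6]), array([58.5, 41.2]), 8.7)
thick tab (161, array([ 0.477 , -0.0065]), array([477.2,  -8.8]), array([15.9, 33.9]), 69.9) 
  body (454, array([0.4744, 0.0009]), array([477.2,  -8.6]), array([55.5, 60.4]), 71.8)
```

The top view shows the stop block at (198,201), the fence at about column 155 and the thick gauge at (255,222). The thin gauge is at (318,211) and the middle one at (377,231), both well clear. The stop centre is at y ≈ 0.109, so the gap is about 63.5 mm and the thick gauge (52 mm) fits. Its x axis is at 71° and has to reach 90°.

Request:
step_arm --moves "0.34 -1 0 0.09 1;0.34 -1 0 0.09 1;0.34 -1 0 0.09 1;0.34 -1 0 0.09 1;0.34 -1 0 0.09 1;0.34 -1 0 0.09 1;0.34 -1 0 0.09 1;0.34 -1 0 0.09 1;0.34 -1 0 0.09 1;0.34 -1 0 0.09 1" --newtons 25

```text
t: 1.75
tcp_pos: [0.3813, 0.2584, 0.2148]
eef_rot: [0.0, 0.194, 0.981, 0.0]
ft_force: [-0.3, 0.1, -0.6]
finger_gap: 0.0918
finger_force: 0.0
```

Request:
step_arm --moves "0.35 -1 0 0.08 1;0.35 -1 0 0.08 1;0.35 -1 0 0.08 1;0.35 -1 0 0.08 1;0.35 -1 0 0.08 1;0.35 -1 0 0.08 1;0.35 -1 0 0.08 1;0.35 -1 0 0.08 1;0.35 -1 0 0.08 1;0 0 0 0 1"

```text
t: 3.0
tcp_pos: [0.476, -0.0121, 0.2147]
eef_rot: [0.0, 0.167, 0.986, -0.0]
ft_force: [-0.1, 0.0, -0.2]
finger_gap: 0.092
finger_force: 0.0
```

Request:
step_arm --moves "0 0.05 -1 0 1;0 0 -1 0 1;0 0 -1 0 1;0 0 -1 0 1;0 0 -1 0 1;0 0 -0.65 0 1;0 0 0 0 1;0 0 0 0 0;0 0 0 0 0;0 0 0 0 0" --newtons 25

```text
t: 4.25
tcp_pos: [0.476, -0.0092, 0.0458]
eef_rot: [0.001, 0.166, 0.986, 0.0]
ft_force: [-0.4, -0.5, 0.6]
finger_gap: 0.0637
finger_force: 0.0
```

Request:
step_arm --moves "0 0 0 0 0;0 0 0 0 0;0 0 0 0 0;0 0 0 0 0"

```text
t: 4.75
tcp_pos: [0.4755, -0.0093, 0.045]
eef_rot: [-0.0, 0.166, 0.986, -0.0]
ft_force: [0.3, 0.0, -0.3]
finger_gap: 0.0238
finger_force: 0.0
```

Request:
step_arm --moves "0 0 0 0 0;0 0 0 0 0;0 0 0 0 0;0 0 0 0 0;0 0 0 0 0;0 0 0.5 0 0;0 0 1 0 0;0 0 1 0 0;0 0 0 0 0" --newtons 30

```text
t: 5.88
tcp_pos: [0.4774, -0.0092, 0.1225]
eef_rot: [0.003, 0.166, 0.986, 0.0]
ft_force: [0.0, -0.3, -3.2]
finger_gap: 0.0136
finger_force: 30.0
```

Request:
step_arm --moves "0.25 0.92 0 0.7 0;0.25 0.92 0 0.7 0;0.25 0.92 0 0.7 0;0.25 0.92 0 0.7 0;0.25 0.92 0 0.7 0;0.25 0.92 0 0.7 0;0 0 0 0 0;0 0 0 0 0"

```text
t: 6.88
tcp_pos: [0.5196, 0.1559, 0.1191]
eef_rot: [-0.001, -0.001, 1.0, -0.0]
ft_force: [-0.6, 0.2, -2.9]
finger_gap: 0.0139
finger_force: 30.0
```

```bash
cat > b.py <<'E'
from h import *; from m import meas
s=telemetry.get_state(); print(s["t"],np.round(s["tcp_pos"],4),np.round(s["eef_rot"],3),s["finger_gap"])
for n in ("top","side"):
    im,d=optics.get_image(n); cv2.imwrite(f"pics/{n}1.png",im[...,::-1]); W=cloud(n,d); np.save(n+"1.npy",W)
    print(n,"body top",meas(W,(.523,.156),.105,.125,.06),"stop",meas(W,(.523,.11),.024,.036,.04))
E
PYTHONPATH=.:$PYTHONPATH python3 b.py
```

```text
6.875 [0.5196 0.1559 0.1191] [-0.001 -0.001  1.    -0.   ] 0.013860925655814005
top body top (257, array([0.5099, 0.1452]), array([518.2, 155.3]), array([59.5, 51.9]), 0.4) stop (119, array([0.5141, 0.1038]), array([522. , 109.2]), array([29.5, 48.6]), 89.7)
side body top (647, array([0.5101, 0.1679]), array([520.1, 156.9]), array([60.4, 53.8]), 0.3) stop (16, array([0.4997, 0.1128]), array([499.6, 111.4]), array([28.7,  1.3]), 88.1)
```

View pics/side1.png

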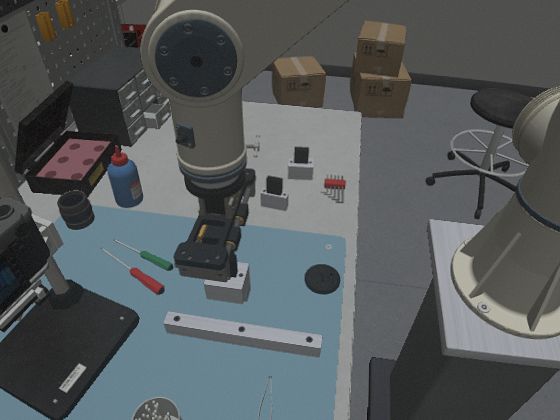

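The side view shows the gauge held level and square, with its body at about (228,285), above the gap and in front of the stop. It measures within 1 mm of the gap's middle. Next I lower it.

Request:
step_arm --moves "0.12 0.02 0 0 0;0 0 -0.6 0 0;0 0 -0.6 0 0;0 0 -0.6 0 0;0 0 -0.4 0 0;0 0 -0.2 0 0;0 0 0 0 0;0 0 0 0 0"

```text
t: 7.98
tcp_pos: [0.5246, 0.1571, 0.0486]
eef_rot: [0.0, -0.001, 1.0, 0.0]
ft_force: [-0.2, -1.3, -3.3]
finger_gap: 0.0136
finger_force: 30.0
```

Request:
step_arm --moves "0 0 -0.06 0 0;0 0 -0.04 0 0;0 0 0 0 0;0 0 0 0 0"

```text
t: 8.48
tcp_pos: [0.5242, 0.157, 0.0451]
eef_rot: [0.0, -0.001, 1.0, 0.0]
ft_force: [-0.6, -0.1, -3.3]
finger_gap: 0.0138
finger_force: 30.0
```

Request:
step_arm --moves "0 0 -0.03 0 0;0 0 0 0 0;0 0 0 0 0"

```text
t: 8.85
tcp_pos: [0.5243, 0.1569, 0.0449]
eef_rot: [0.0, -0.001, 1.0, 0.0]
ft_force: [-3.0, -1.7, 6.1]
finger_gap: 0.0139
finger_force: 30.0
```

Contact with the floor (fz +6). I release and rise.

Request:
step_arm --moves "0 0 0 0 0.3;0 0 0 0 0.5;0 0 0 0 0.5;0 0 0 0 0.5;0 0 0 0 0.5;0 0 0 0 0.5"

```text
t: 9.6
tcp_pos: [0.5242, 0.157, 0.0442]
eef_rot: [0.0, -0.001, 1.0, -0.0]
ft_force: [-0.8, 0.3, -0.2]
finger_gap: 0.046
finger_force: 0.0
```

Request:
step_arm --moves "0 0 0.5 0 0.5;0 0 1 0 0.5;0 0 1 0 0.5;0 0 1 0 0.5;0 0 1 0 0.5;-1 0 1 0 0.5;-1 0 0 0 0.5;-1 0 0 0 0.5;-1 0 0 0 0.5;0 0 0 0 0.5"

```text
t: 10.85
tcp_pos: [0.4027, 0.1568, 0.2101]
eef_rot: [0.0, -0.002, 1.0, 0.0]
ft_force: [0.7, 0.3, 0.0]
finger_gap: 0.0457
finger_force: 0.0
```

```bash
cat > c.py <<'E'
from h import *; from m import meas
s=telemetry.get_state(); print(s["t"],np.round(s["tcp_pos"],4),np.round(s["ft_force"],1),s["finger_gap"])
for n in ("top","side"):
    im,d=optics.get_image(n); cv2.imwrite(f"pics/{n}2.png",im[...,::-1]); W=cloud(n,d)
    P=W.reshape(-1,3); m=(np.hypot(P[:,0]-.523,P[:,1]-.156)<.02)&(P[:,2]>.07)&(P[:,2]<.1)
    print(n,"tab z",np.nanmedian(P[m][:,2]),"body",meas(W,(.523,.156),.036,.046,.06),"tab",meas(W,(.523,.156),.07,.09),"stop",meas(W,(.523,.11),.024,.0335,.04))
E
PYTHONPATH=.:$PYTHONPATH python3 c.py
```

```text
10.85 [0.4027 0.1568 0.2101] [0.7 0.3 0. ] 0.04570576258664722
top tab z 0.07910610457870293 body (516, array([0.522 , 0.1547]), array([532.9, 170.3]), array([79.4, 78.2]), 89.1) tab (134, array([0.5229, 0.1559]), array([522.9, 156.2]), array([33.1, 14.4]), 0.5) stop (363, array([0.5215, 0.1109]), array([522.8, 113.1]), array([37.5, 57.6]), 89.9)
side tab z 0.08021294601262557 body (683, array([0.5214, 0.1674]), array([521. , 172.7]), array([87.8, 80.1]), 4.7) tab (231, array([0.524 , 0.1606]), array([524.9, 157.8]), array([15.6, 33.8]), 88.9) stop (294, array([0.5207, 0.1087]), array([518. , 108.2]), array([33.8, 63.5]), 68.6)
```

View pics/side2.png

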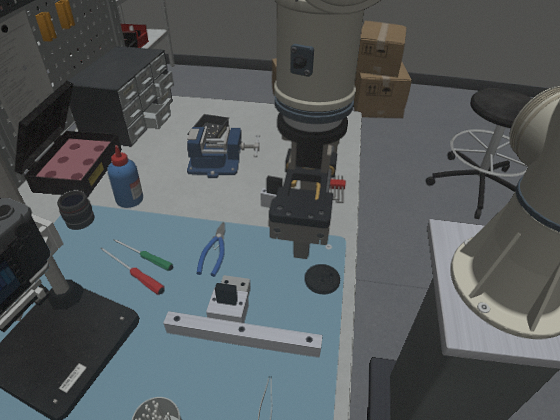

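The side view shows the thick gauge standing in the gap at about (229,298), between the fence and the stop. Its tab is at (0.523, 0.156), 79 to 80 mm high, and square within 1°. The gripper is clear and the other gauges haven't been touched, so I hand in.

```bash
python3 -c "
from plant import robot; print(robot.close_job())"
```

```text
the job is handed in; nothing more can be done
None
```

The job is handed in: the gap measured about 63.5 mm, so I stood the thick (52 mm) gauge in it, square within 1° and centred on the stop block to about 1 mm, and left the other two gauges untouched.

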